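# Fill a beaker from the nut bin and hold its spring shutter at the line

## Task

Stand the steel beaker upright and centred on the small round rest under the chute of the nut bin and let go of it. Then pull the bin's spring-loaded shutter out by its black grip until the white line on the grip meets the red line on the rail, and finish still holding it there, with all four walnuts run down into the beaker. Do not open the shutter before the beaker is in place, spill no walnut, and leave the other things where they stand.

Things in the scene. Friction and masses are not known exactly. Their poses are not given: they have to be found in the camera images.
- nut_bin: Slim fixed countertop nut bin: oak foot, cup rest in front, steel trough falling 20 degrees to the front, clear hopper behind (320 mm high). Origin: on the worktop below the rest's centre; x to the bin's back, y to its left, z up. Behind the rest's centre: trough lip at 37 mm (44 mm wide, 117 mm high, cheeks to 136), shutter frame at 66 to 100 mm (187 high), hopper from 150 mm.
- cup_rest (a point): Centre of the top of the round rest (66 mm across, cork-topped, 30 mm above the worktop). Nothing stands above it; the trough's lip is 37 mm behind this point, so a beaker that is centred clears the lip by 4 mm.
- beaker: Loose straight-sided steel beaker, open at the top, 65 mm outside diameter, 80 mm high, wall 2.5 mm, about 0.1 to 0.2 kg, foot 59 mm across. Origin: centre of its underside, z up along its axis. Standing on the rest its rim is 110 mm above the worktop.
- shutter (a joint): Travel of the crosswise shutter (m): 0 shut, grows as its grip is pulled to the bin's left (+y of nut_bin, level), stop at 0.070. The plate's port meets the trough at 0.045 (white line at red line); below about 0.035 or above 0.055 it bars the nuts. Spring: about 3 N when shut, 5.5 N at the line; it shuts when let go.
- shutter_grip: Black upright grip on the shutter's left end: 14 mm thick along the pull, 38 mm wide along x of nut_bin, 162 to 212 mm above the worktop, white index line on the stem below. Origin: nut_bin's, moved by the travel; the grip is centred at +80 mm x, +72 mm y of it. 37 mm free between grip and bin; rail below, top 110 mm high.
- grip_top (a point): Centre of the top of the black grip (212 mm above the worktop); moves with the shutter.
- red_line (a point): The red line round the aluminium rail, on the rail's top, 110 mm above the worktop: the grip's centre stands straight above it when the shutter is out to the line (travel 0.045).
- walnut_1: Walnut, a ball 29 mm across, 12 g; origin: its centre. Number 1 of the row that lies in the trough behind the shutter, counted from the front.
- walnut_2: Walnut, a ball 29 mm across, 12 g; origin: its centre. Number 2 of the row that lies in the trough behind the shutter, counted from the front.
- walnut_3: Walnut, a ball 29 mm across, 12 g; origin: its centre. Number 3 of the row that lies in the trough behind the shutter, counted from the front.
- walnut_4: Walnut, a ball 29 mm across, 12 g; origin: its centre. Number 4 of the row that lies in the trough behind the shutter, counted from the front.
- honey_jar: Honey jar, 66 x 72 x 102 mm, bystander; origin: centre of its underside.
- tea_tin: Green tin, 57 mm across, 72 mm high, bystander; origin: centre of its underside.
- kitchen_timer: Kitchen timer, red dome on a white base, 63 mm across, 54 mm high, bystander; origin: centre of its underside.
- spice_jar: Spice jar with black cap, 41 mm across, 105 mm high, bystander; origin: centre of its underside.
- pumpkin: Small beige ceramic pumpkin, 62 mm across, 59 mm high, bystander; origin: centre of its underside.
There are look-alikes about, which are no part of the job. What is shaped like the beaker but blue or purple is not meant.

How it is judged (in metres and radians):
On the way, in this order (a step that is already met when the one before it is completed fails the run):
1. the beaker stands upright and centred on the rest, let go, the shutter still shut (horizontal distance between beaker and cup_rest below 0.012 m and height (world z) of beaker between 0.026 and 0.035 m and angle between beaker's own z axis and vertical below 0.12 rad and contact force between the fingers and beaker below 0.05 N and value of joint shutter below 0.01 m), for 0.3 s.
2. the shutter is pulled out to the red line and held by its grip (value of joint shutter between 0.039 and 0.051 m and contact force between the fingers and shutter_grip above 0.8 N), for 0.4 s.
At the end, for the whole second after the job is handed in: the fingers hold the shutter's grip (more than 0.8 N) with the shutter's travel between 39 and 51 mm (red line at 45 mm); the beaker stands on the rest, within 12 mm of its centre and upright within 7 degrees; all four walnuts lie inside it (all of step 2 and horizontal distance between beaker and cup_rest below 0.012 m and height (world z) of beaker between 0.026 and 0.035 m and angle between beaker's own z axis and vertical below 0.12 rad and z of walnut_1 in the frame of beaker between 0.008 and 0.078 m and horizontal distance between each of walnut_1, walnut_2, walnut_3, walnut_4 and beaker below 0.028 m and z of walnut_2 in the frame of beaker between 0.008 and 0.078 m and z of walnut_3 in the frame of beaker between 0.008 and 0.078 m and z of walnut_4 in the frame of beaker between 0.008 and 0.078 m); the arm keeps its last pose, push and grip.
It fails at once if the shutter was opened (more than 12 mm) while the beaker was not on the rest (value of joint shutter above 0.012 m and (horizontal distance between beaker and cup_rest above 0.022 m or height (world z) of beaker below 0.024 m or height (world z) of beaker above 0.04 m)).
It fails at once if a walnut was spilled onto the worktop or the foot board (height (world z) of any of walnut_1, walnut_2, walnut_3, walnut_4 below 0.031 m).
It fails at once if another thing was pushed about (more than 30 mm) (distance of any of honey_jar, tea_tin, kitchen_timer, spice_jar, pumpkin from where it was at the start of the episode above 0.03 m).
It also fails if it takes over 54 s, if anything falls off the work surface, if the arm or the gripper's body presses on something with over 40 N, if the wrist force passes 120 N, or if a joint passes its speed limit or range.

## Robot

A 7-joint arm with a two-finger parallel gripper is mounted at the origin on a cart in front of the work surface, level with it; the furniture and walls round the work are solid. World frame = base frame: x ahead of the robot, y to its left, z up, the work surface at z = 0. Lengths are in mm, angles in degrees, forces in N, time in s.
With the tool pointing down it reaches from about 400 to 875 mm from the base axis. Payload 4.4 kg.
Tool frame: the origin (TCP) lies on the centre line of the jaws, within the pads' length; the fingertips stand 19 mm ahead of it and the grasp point (between the pads) is the TCP; z points along the fingers, y is the direction in which the jaws open and shut (so a half turn about z gives the same grasp; the last joint's range is limited). The gripper opens to 85 mm and grips with 20 to 120 N. Pads are 22 mm wide; open, the fingers measure 114 mm over their backs; the gripper's body (76 mm by 85 mm) begins 54 mm behind the grasp point. The pads swing forward as they close: fully open they stand 13 mm farther back than shut.
Start: joints at [-79.744, 36.005, 2.206, 86.941, -1.547, 57.084, -1.146], TCP at [157.511, 630.641, 250.313] pointing down, gripper open.
Joint ranges: [-175.42, 175.42], [-21.48, 121.26], [-71.46, 75.88], [10.55, 141.38], [-63.04, 243.04], [13.31, 113.54], [-168.57, 168.57]. Speed limits (degrees/s): [147.25, 147.25, 180, 180, 180, 180, 180].

## Interface

Orientations are given as [roll, pitch, yaw] about the fixed x, y, z axes, in that order (R = Rz(yaw) Ry(pitch) Rx(roll)).
In Python, from plant import bot, read_camera, calibration gives the robot as it stands.
- The arm moves only by the tool apply_moves, never from a script. Its argument "steps" is text: rows parted by semicolons, each of 4 numbers parted by spaces: the shift along the tool's x, y, z in m, then the turn about the tool's z in rad. In form: x y z yaw; .... A call has 1 to 20 rows; each row is the pose to reach, as a shift and turn from the pose commanded when the call began, along the tool's axes at that moment; what a row does not reach only later rows make up. A row lasts 1/8 s, in which the tool goes at most 62.5 mm and 10.7 degrees, less where a joint would pass 70% of its speed; a pose out of reach is approached as far as the arm can. A call with a gripper value outside its range is refused whole. "jaw" is the opening, from 0 (shut) to 1 (fully open), set as the call begins (left out, the last holds). The fingers move at their own pace and stop on an object; "squeeze" is the grip in N (left out, the last holds). Time passes only in rows, so rows that repeat a pose let the fingers close. It gives the time, the measured TCP pose, the force and the opening at its end, in the units of the state.
- bot.state(): the state, without advancing time (a new reading comes with each control period).
- read_camera(name): name is "scene" or "side" or "wrist"; returns the picture (400x640x3 uint8, red, green, blue); there is no depth.
- calibration(name): a dict with "fx", "fy", "cx", "cy" (pixels), "xyz" and "rotation" of the camera in the world. Camera axes: x right, y down, z forward; pixel columns grow to the right and rows downward; lengths in mm; the calibration is good to about 2 mm. A picture is of the moment at which its call begins: read the wrist's pose just before it. calibration takes no time and is no camera call; for the wrist camera it gives the pose at the moment of the call.
- bot.close_job(): hands the job in, once; it reports no verdict.
The state is a dict: "t": time; "qpos": joint angles; "dq": joint speeds; "joint_torque": joint torques, N m; "tool_pos": TCP position; "orientation": TCP orientation; "contact_force": force on the tool from outside, world axes, zero at the start; "moment": the same for the moment, N m; "gripper_width": finger opening in mm.
Only numpy, scipy, OpenCV 4.12 (cv2) and the standard library are available. Lean on these libraries where they do the work, as an engineer would, in place of code of your own. Each camera call takes 0.05 s, during which the arm holds its last target. There are 200 camera calls.

## Working session

There is one attempt and no reset: what is moved stays moved. The work goes in short steps, Python scripts to look and compute and a tool call to move; the robot and the scene stay as the last step left them, time stands still between calls to the robot, and variables do not carry over. Pictures are saved under pics/ and viewed, about 8 in all and at most 12, crops included, and the job is handed in when it is done.

Besides the shell and the picture viewer there is one more tool, called after ">>>" by a JSON object that holds its "op" and its "data". apply_moves: Moves the arm, as the interface text tells. Its arguments: {"type":"object","properties":{"steps":{"type":"string"},"jaw":{"type":"number"},"squeeze":{"type":"number"}},"required":["steps"]}

```bash
mkdir -p pics; python3 - <<'E'
from plant import bot, read_camera, calibration
import cv2
s=bot.state();print(s['t'],s['tool_pos'],s['orientation'],s['gripper_width'])
for n in ("scene","side"):
    c=calibration(n);print(n,c)
    cv2.imwrite(f"pics/{n}0.png",read_camera(n)[:,:,::-1])
print(calibration("wrist"))
cv2.imwrite("pics/wrist0.png",read_camera("wrist")[:,:,::-1])
E
```

```text
0.0 [157.34396402 630.04971644 249.40195745] [-1.79891449e+02 -2.72652876e-05  1.65974385e+02] 85.2254714462326
scene {'fx': 454.5269815941137, 'fy': 454.5269815941137, 'cx': 320.05989066493595, 'cy': 202.2989041564853, 'xyz': array([ 384.87727672, -809.65829334, 1559.93107913]), 'rotation': array([-148.29095709,    0.90996119,   -8.72413919])}
side {'fx': 412.1315133441333, 'fy': 412.1315133441333, 'cx': 312.0990756285322, 'cy': 200.59141121321275, 'xyz': array([-716.20955098, -404.3607693 ,  955.70138557]), 'rotation': array([-122.4556569 ,   -0.13536338,  -69.79428939])}
{'fx': 285.8833023927135, 'fy': 285.8833023927135, 'cx': 321.1719545045446, 'cy': 200.50123734545483, 'xyz': array([ 83.68355955, 648.53302749, 373.70682333]), 'rotation': array([1.62722964e+02, 9.18027553e-02, 7.59440000e+01])}
```

View pics/scene0.png

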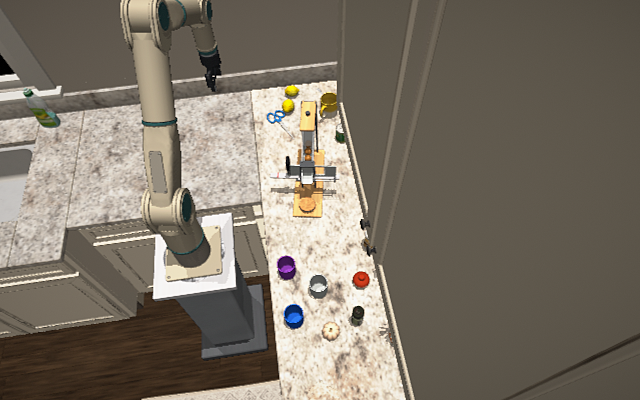

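View pics/side0.png

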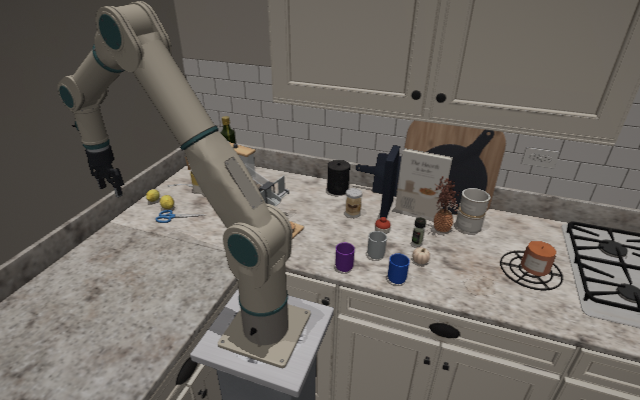

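The scene view shows the beaker at about (318,286), the rest at (307,205) and the black grip at (288,163). The side view is partly blocked by the arm, with the beaker at (377,246).

```bash
cat > h.py <<'E'
import numpy as np, cv2
from scipy.spatial.transform import Rotation as R
def ray(c,u,v):
    d=np.array([(u-c['cx'])/c['fx'],(v-c['cy'])/c['fy'],1.])
    return np.array(c['xyz']),R.from_euler('xyz',c['rotation'],degrees=True).apply(d)
def onz(c,u,v,z):
    o,d=ray(c,u,v); return (o+d*(z-o[2])/d[2]).round(1)
def proj(c,p):
    q=R.from_euler('xyz',c['rotation'],degrees=True).inv().apply(np.array(p)-c['xyz'])
    return (q[0]/q[2]*c['fx']+c['cx'],q[1]/q[2]*c['fy']+c['cy'])
def tri(c1,p1,c2,p2):
    o1,d1=ray(c1,*p1);o2,d2=ray(c2,*p2)
    t=np.linalg.lstsq(np.c_[d1,-d2],o2-o1,rcond=None)[0]
    a,b=o1+d1*t[0],o2+d2*t[1]; return ((a+b)/2).round(1),np.linalg.norm(a-b).round(1)
E
python3 - <<'E'
from h import *
from plant import calibration
c=calibration("scene");
print("base",onz(c,193,255,0))
print("beaker",onz(c,318,280,80),"rest",onz(c,307,204,30),"griptop",onz(c,288,158,212))
for n,p in dict(purple=(287,263),blue=(293,311),timer=(361,277),spice=(358,310),pump=(331,330)).items(): print(n,onz(c,*p,60))
im=cv2.imread("pics/scene0.png")
cv2.imwrite("pics/crop1.png",cv2.resize(im[85:225,255:355],None,fx=4.2,fy=4.2,interpolation=cv2.INTER_CUBIC))
cv2.imwrite("pics/crop2.png",cv2.resize(im[250:345,265:385],None,fx=5,fy=5,interpolation=cv2.INTER_CUBIC))
E
cat > /dev/null
```

```text
base [-3.5 -7.2  0. ]
beaker [ 445.3 -213.6   80. ] rest [452.1 129.   30. ] griptop [401.8 227.3 212. ]
purple [ 346.  -123.9   60. ]
blue [ 346.  -302.5   60. ]
timer [ 597.2 -218.4   60. ]
spice [ 563.6 -333.5   60. ]
pump [ 462.4 -386.1   60. ]
```

View pics/crop1.png

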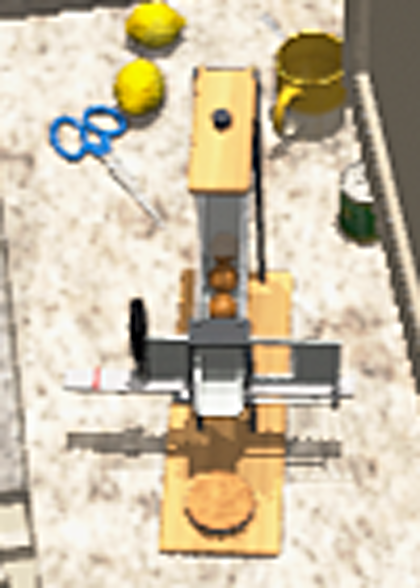

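View pics/crop2.png

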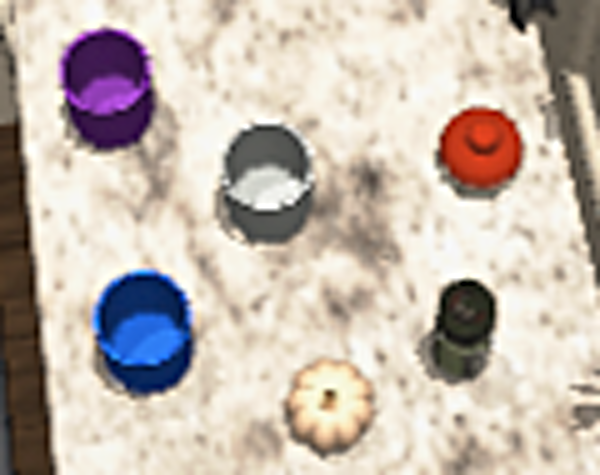

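Crop 1: rest top is centred at crop (220,498), red line at (97,378), grip top near (138,305). Crop 2: steel rim is centred at (268,165).

```bash
cat >> h.py <<'E'
def rows(s_pos,yaw,wps):
    """world waypoints (x,y,z,yaw deg) -> tool shift rows (m, rad)"""
    a=np.radians(yaw); M=np.array([[np.cos(a),np.sin(a),0],[np.sin(a),-np.cos(a),0],[0,0,-1]])
    for w in wps:
        d=M.T@(np.array(w[:3])-s_pos)/1000; print("%.3f %.3f %.3f %.3f"%(*d,-np.radians(w[3]-yaw)))
E
python3 - <<'E'
from h import *
from plant import calibration
c=calibration("scene")
f=lambda x,y:(255+x/4.2-.4,85+y/4.2-.4)
print("rest",onz(c,*f(220,498),30),"red",onz(c,*f(97,378),110),"griptop",onz(c,*f(138,302),212))
print("rail ends",onz(c,*f(66,379),110),onz(c,*f(350,384),110))
print("foot corners",onz(c,*f(161,545),15),onz(c,*f(281,545),15))
print("beaker",onz(c,265+268/5-.4,250+166/5-.4,80))
print("hopper",onz(c,*f(221,115),325))
rows(np.array([157.3,630,249.4]),166,[(250,480,420,180),(390,310,420,200),(460,50,400,215),(446,-213,260,220)])
E
```

```text
rest [452.6 132.8  30. ] red [354.  231.7 110. ] griptop [400.6 234.5 212. ]
rail ends [325.4 235.3 110. ] [584.8 186.8 110. ]
foot corners [391.6  99.7  15. ] [502.6  81.6  15. ]
beaker [ 444.5 -223.9   80. ]
hopper [493.7 337.4 325. ]
-0.126 -0.123 -0.171 -0.244
-0.303 -0.254 -0.171 -0.593
-0.434 -0.490 -0.151 -0.855
-0.484 -0.748 -0.011 -0.942
```

>>> {"op": "apply_moves", "data": {"steps": "-0.126 -0.123 -0.171 -0.244;-0.126 -0.123 -0.171 -0.244;-0.126 -0.123 -0.171 -0.244;-0.126 -0.123 -0.171 -0.244;-0.303 -0.254 -0.171 -0.593;-0.303 -0.254 -0.171 -0.593;-0.303 -0.254 -0.171 -0.593;-0.303 -0.254 -0.171 -0.593;-0.434 -0.490 -0.151 -0.855;-0.434 -0.490 -0.151 -0.855;-0.434 -0.490 -0.151 -0.855;-0.434 -0.490 -0.151 -0.855;-0.434 -0.490 -0.151 -0.855;-0.490 -0.750 -0.011 -0.942;-0.490 -0.750 -0.011 -0.942;-0.490 -0.750 -0.011 -0.942;-0.490 -0.750 -0.011 -0.942;-0.490 -0.750 -0.011 -0.942;-0.490 -0.750 -0.011 -0.942;-0.490 -0.750 -0.011 -0.942", "jaw": 1, "squeeze": 30}}

```text
t: 2.65
tool_pos: [451.2, -215.1, 261.2]
orientation: [179.9, 0.0, -140.0]
contact_force: [0.1, -0.1, 0.7]
gripper_width: 85.5
```

```bash
python3 - <<'E'
from h import *
from plant import bot, read_camera, calibration
s=bot.state();print(s['t'],s['tool_pos'],s['orientation'],s['qpos'].round(1) if hasattr(s['qpos'],'round') else s['qpos'],s['contact_force'])
c=calibration("wrist");print(c);im=read_camera("wrist")[:,:,::-1].copy()
for z,r in((80,32.5),):
    for a in np.linspace(0,6.28,24):
        u=proj(c,(444.5+r*np.cos(a),-224+r*np.sin(a),z));cv2.circle(im,(int(u[0]),int(u[1])),1,(0,0,255),-1)
cv2.imwrite("pics/w1.png",im)
E
```

```text
2.65 [ 451.18983862 -215.05322854  261.21134938] [ 1.79947270e+02  1.87465414e-02 -1.40043148e+02] [ 12.4  23.5  13.8 109.9  -7.5  47.5 160.1] [ 0.07723019 -0.11029917  0.74623806]
{'fx': 285.8833023927135, 'fy': 285.8833023927135, 'cx': 321.1719545045446, 'cy': 200.50123734545483, 'xyz': array([ 392.85352012, -263.66153175,  385.41687465]), 'rotation': array([1.62740802e+02, 2.03707293e-02, 1.29928499e+02])}
```

View pics/w1.png

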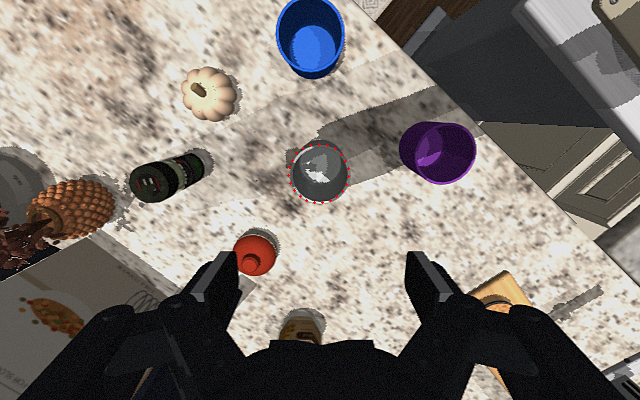

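The wrist view confirms the beaker: the predicted rim circle lies on it at (318,173). Nothing is close to the two finger paths. Next I descend, close and lift.

>>> {"op": "apply_moves", "data": {"steps": "0.011 -0.003 0.02 0;0.011 -0.003 0.06 0;0.011 -0.003 0.1 0;0.011 -0.003 0.14 0;0.011 -0.003 0.17 0;0.011 -0.003 0.19 0;0.011 -0.003 0.195 0;0.011 -0.003 0.195 0;0.011 -0.003 0.195 0"}}

```text
t: 3.82
tool_pos: [445.5, -225.1, 67.3]
orientation: [-179.9, 0.1, -140.0]
contact_force: [-0.1, -0.2, 0.1]
gripper_width: 85.1
```

>>> {"op": "apply_moves", "data": {"steps": "0 0 0 0;0 0 0 0;0 0 0 0;0 0 0 0;0 0 0 0;0 0 0 0;0 0 0 0;0 0 0 0", "jaw": 0.6, "squeeze": 30}}

```text
t: 4.82
tool_pos: [444.8, -225.0, 67.3]
orientation: [-180.0, 0.0, -140.0]
contact_force: [-1.0, 2.1, 7.3]
gripper_width: 65.7
```

```bash
python3 - <<'E'
from h import *
rows(np.array([444.8,-225,67.3]),-140,[(444.8,-225,210,-140),(450,-60,210,-120),(447,103,210,-100.5)])
E
```

```text
0.000 0.000 -0.143 -0.000
-0.110 0.123 -0.143 -0.349
-0.213 0.250 -0.143 -0.689
```

>>> {"op": "apply_moves", "data": {"steps": "0 0 -0.02 0;0 0 -0.06 0;0 0 -0.1 0;0 0 -0.143 0;-0.02 0.025 -0.143 -0.07;-0.05 0.055 -0.143 -0.16;-0.08 0.09 -0.143 -0.25;-0.11 0.123 -0.143 -0.349;-0.14 0.16 -0.143 -0.45;-0.17 0.195 -0.143 -0.55;-0.195 0.23 -0.143 -0.64;-0.208 0.245 -0.143 -0.675;-0.213 0.25 -0.143 -0.689;-0.213 0.25 -0.143 -0.689;-0.213 0.25 -0.143 -0.689"}}

```text
t: 6.7
tool_pos: [447.5, 101.6, 209.3]
orientation: [180.0, -0.1, -100.8]
contact_force: [0.2, -0.5, -1.4]
gripper_width: 65.1
```

```bash
python3 - <<'E'
from h import *
from plant import bot, read_camera, calibration
s=bot.state();print(s['t'],s['tool_pos'],s['orientation'],np.round(s['qpos'],1),s['contact_force'],s['gripper_width'])
c=calibration("wrist");im=read_camera("wrist")[:,:,::-1].copy()
b=np.radians(79.5);bx=np.array([np.cos(b),np.sin(b),0]);by=np.array([-np.sin(b),np.cos(b),0]);O=np.array([452.6,132.8,0])
def dot(p,col):
    u=proj(c,p);cv2.circle(im,(int(round(u[0])),int(round(u[1]))),1,col,-1)
Z=np.array([0,0,1.])
for a in np.linspace(0,6.28,40): dot(O+33*np.cos(a)*bx+33*np.sin(a)*by+30*Z,(0,0,255))
for y in(-22,0,22): dot(O+37*bx+y*by+117*Z,(255,0,255))
dot(O+80*bx+117*by+110*Z,(0,255,0))
for x in(61,99):
  for y in(65,79): dot(O+x*bx+y*by+212*Z,(255,255,0))
cv2.imwrite("pics/w2.png",im)
sc=read_camera("scene")[:,:,::-1].copy();c=calibration("scene")
cv2.imwrite("pics/s2.png",cv2.resize(sc[85:245,230:370],None,fx=3.7,fy=3.7,interpolation=cv2.INTER_CUBIC))
E
```

```text
6.7 [447.49666705 101.60750306 209.25700981] [ 1.79996021e+02 -5.26329831e-02 -1.00752483e+02] [-16.6  24.2   0.4 119.   -0.2  36.8 153.2] [ 0.22198352 -0.4593013  -1.39444704] 65.1142371661036
```

View pics/w2.png

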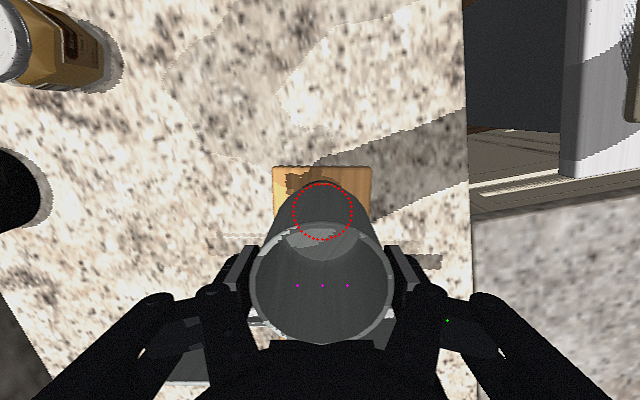

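The board's front edge is at row 166, cols 274–370, and the rest's front arc is just visible around (318,180). I zoom in to check the fit.

```bash
python3 - <<'E'
from h import *
from plant import calibration
im=cv2.imread("pics/w2.png");c=calibration("wrist")
a,b=onz(c,274,167,15),onz(c,370,167,15);print(a,b,(a+b)/2, np.degrees(np.arctan2(*(b-a)[[1,0]])))
A=cv2.resize(im[155:225,260:385],None,fx=6,fy=6,interpolation=cv2.INTER_CUBIC)
s=cv2.imread("pics/scene0.png");B=cv2.resize(s[190:222,285:330],None,fx=8,fy=8,interpolation=cv2.INTER_CUBIC)
# rest ellipse predicted in scene
cs=calibration("scene");
for t in np.linspace(0,6.28,30):
    u=proj(cs,(452.6+33*np.cos(t),132.8+33*np.sin(t),30));cv2.circle(B,(int((u[0]-285+.5)*8),int((u[1]-190+.5)*8)),1,(0,0,255),-1)
A2=np.zeros((A.shape[0]+10,750,3),np.uint8);A2[:A.shape[0],:A.shape[1]]=A
W=np.zeros((430+B.shape[0]-100+0,750,3),np.uint8);W=np.vstack([A2[:290],np.pad(B,((0,0),(0,750-B.shape[1]),(0,0)))])
cv2.imwrite("pics/z2.png",W)
E
```

```text
[496.5  75.7  15. ] [390.4  95.8  15. ] [443.45  85.75  15.  ] 169.27278692744554
```

View pics/z2.png

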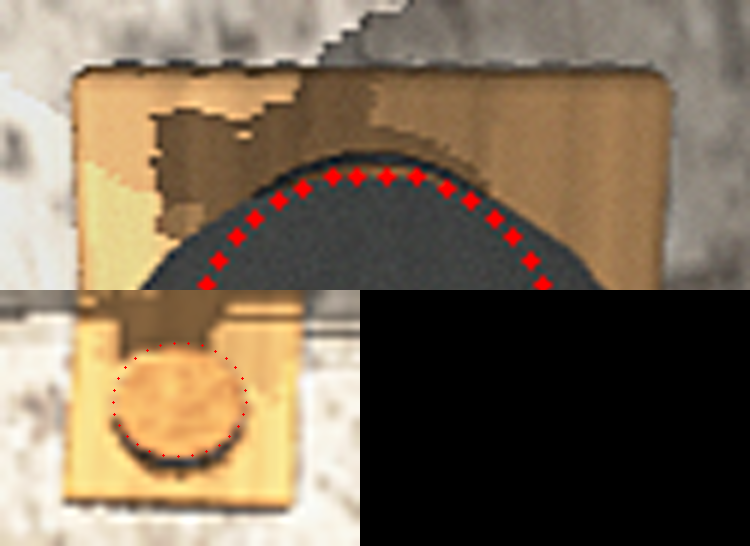

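```bash
python3 - <<'E'
from h import *
from plant import bot,calibration
c=calibration("wrist");s=bot.state();p=s['tool_pos']
pr=np.array([proj(c,(p[0]+32.5*np.cos(t),p[1]+32.5*np.sin(t),p[2]+12.7)) for t in np.linspace(0,6.28,200)])
print("pred rim cols",pr[:,0].min(),pr[:,0].max(),"rows",pr[:,1].min(),pr[:,1].max())
im=cv2.imread("pics/w2.png");print([im[r,321].tolist() for r in range(210,232,1)]);print([im[r,321].tolist() for r in range(332,350)])
rows(np.array([447.5,101.6,209.3]),-100.8,[(452,130,209.3,-100.8),(452,130,97.5,-100.8)])
E
```

```text
pred rim cols 248.17960596058037 392.7682013215261 rows 220.15843524803918 345.6794581307456
[[66, 70, 64], [69, 69, 65], [69, 67, 68], [69, 69, 66], [71, 71, 71], [70, 74, 70], [70, 75, 72], [67, 70, 61], [64, 66, 67], [75, 72, 73], [61, 59, 61], [74, 78, 75], [88, 91, 87], [103, 102, 102], [97, 97, 96], [89, 89, 89], [93, 94, 94], [89, 92, 91], [110, 113, 110], [136, 136, 132], [123, 124, 122], [124, 126, 123]]
[[64, 63, 61], [65, 68, 68], [66, 69, 66], [68, 67, 63], [61, 63, 62], [72, 72, 69], [63, 62, 61], [62, 62, 59], [62, 62, 58], [65, 63, 62], [63, 62, 63], [73, 75, 73], [123, 124, 125], [0, 0, 0], [13, 15, 8], [23, 21, 18], [11, 5, 8], [3, 6, 0]]
-0.029 0.001 0.000 -0.000
-0.029 0.001 0.112 -0.000
```

>>> {"op": "apply_moves", "data": {"steps": "-0.01 0 0 0;-0.022 0.001 0 0;-0.029 0.001 0 0;-0.029 0.001 0.01 0;-0.029 0.001 0.03 0;-0.029 0.001 0.055 0;-0.029 0.001 0.08 0;-0.029 0.001 0.097 0;-0.029 0.001 0.105 0;-0.029 0.001 0.109 0;-0.029 0.001 0.111 0;-0.029 0.001 0.111 0;-0.029 0.001 0.111 0"}}

```text
t: 8.43
tool_pos: [452.0, 132.1, 98.7]
orientation: [-180.0, 0.0, -100.6]
contact_force: [-0.1, -0.7, -2.1]
gripper_width: 65.3
```

>>> {"op": "apply_moves", "data": {"steps": "0.001 0 0 0;0.0015 0 0.0005 0;0.0015 0 0.001 0;0.0015 0 0.0015 0;0.0015 0 0.0015 0;0.0015 0 0.0015 0"}}

```text
t: 9.18
tool_pos: [451.4, 130.4, 97.3]
orientation: [-180.0, 0.0, -100.6]
contact_force: [-1.0, -0.3, 6.4]
gripper_width: 65.3
```

>>> {"op": "apply_moves", "data": {"steps": "0 0 0 0;0 0 0 0;0 0 0 0;0 0 0 0;0 0 0 0;0 0 -0.01 0;0 0 -0.03 0;0 0 -0.06 0;0 0 -0.1 0;0 0 -0.15 0;0.02 0 -0.19 0;0.04 0 -0.2 0;0.04 0 -0.2 0;0.04 0 -0.2 0", "jaw": 1}}

```text
t: 10.92
tool_pos: [443.7, 91.9, 296.5]
orientation: [180.0, 0.0, -100.5]
contact_force: [-0.3, 0.2, -0.8]
gripper_width: 85.5
```

```bash
python3 - <<'E'
from h import *
from plant import bot, read_camera, calibration
s=bot.state();print(s['t'],s['tool_pos'],s['orientation'],np.round(s['qpos'],1),s['gripper_width'])
c=calibration("wrist");im=read_camera("wrist")[:,:,::-1].copy()
b=np.radians(79.4);bx=np.array([np.cos(b),np.sin(b),0]);by=np.array([-np.sin(b),np.cos(b),0]);O=np.array([452.,131,0])
def dot(p,col):
    u=proj(c,p);cv2.circle(im,(int(round(u[0])),int(round(u[1]))),1,col,-1)
Z=np.array([0,0,1.])
for a in np.linspace(0,6.28,40): dot(O+32.5*np.cos(a)*bx+32.5*np.sin(a)*by+110*Z,(0,0,255))
for x in(61,99):
  for y in(65,79): dot(O+x*bx+y*by+212*Z,(255,255,0))
dot(O+80*bx+117*by+110*Z,(0,255,0))
cv2.imwrite("pics/w3.png",im)
E
```

```text
10.925 [443.74917188  91.89435863 296.47615081] [ 1.79953881e+02  1.58023764e-02 -1.00545500e+02] [-16.   16.5   1.  113.3  -0.4  50.2 154.7] 85.52854909857976
```

View pics/w3.png

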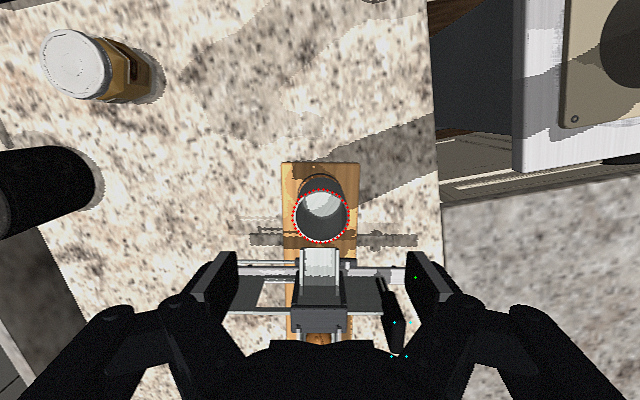

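The beaker stands on the rest, with its rim on the predicted circle at (320,217), and it is clear of the lip. The black grip runs from about (380,280) to (400,352). I zoom in there, brightened.

```bash
python3 - <<'E'
from h import *
im=cv2.imread("pics/w3.png")[255:370,345:455]
g=np.clip(255*(im/255.)**.45,0,255).astype(np.uint8)
cv2.imwrite("pics/z3.png",cv2.resize(g,None,fx=5,fy=5,interpolation=cv2.INTER_NEAREST))
E
```

```text
(no output)
```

View pics/z3.png

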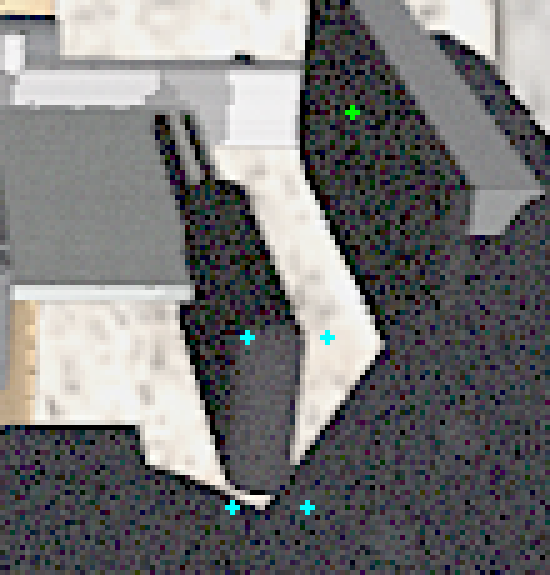

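```bash
python3 - <<'E'
from h import *
from plant import bot,calibration
c=calibration("wrist");s=bot.state()
for p in((268,325),(259,490),(263,408)): print(onz(c,345+p[0]/5-.5,255+p[1]/5-.5,212))
g=onz(c,345+263/5-.5,255+408/5-.5,212)
rows(s['tool_pos'],-100.5,[(g[0],g[1],285,-100.5),(g[0],g[1],190,-100.5)])
E
```

```text
[395.1 200.7 212. ]
[400.5 236.5 212. ]
[397.9 218.3 212. ]
-0.116 0.068 0.011 -0.000
-0.116 0.068 0.106 -0.000
```

>>> {"op": "apply_moves", "data": {"steps": "-0.02 0.02 0 0;-0.05 0.045 0 0;-0.085 0.06 0 0;-0.105 0.067 0 0;-0.117 0.068 0 0;-0.117 0.068 0 0;-0.117 0.068 0 0;-0.117 0.068 0 0", "jaw": 0.5}}

```text
t: 11.98
tool_pos: [398.9, 217.7, 296.7]
orientation: [180.0, -0.0, -100.7]
contact_force: [-0.2, 0.2, 0.1]
gripper_width: 42.4
```

```bash
python3 - <<'E'
from h import *
from plant import bot, read_camera, calibration
s=bot.state();print(s['t'],s['tool_pos'],s['orientation'],np.round(s['qpos'],1),s['gripper_width'])
im=read_camera("wrist")[:,:,::-1]
g=np.clip(255*(im/255.)**.5,0,255).astype(np.uint8)
cv2.imwrite("pics/w4.png",g)
E
```

```text
11.975 [398.9430566  217.68955129 296.72449215] [ 1.79992393e+02 -3.00207101e-02 -1.00676768e+02] [-30.4  16.6  -2.3 113.1   0.9  50.3 136.2] 42.38150555274869
```

View pics/w4.png

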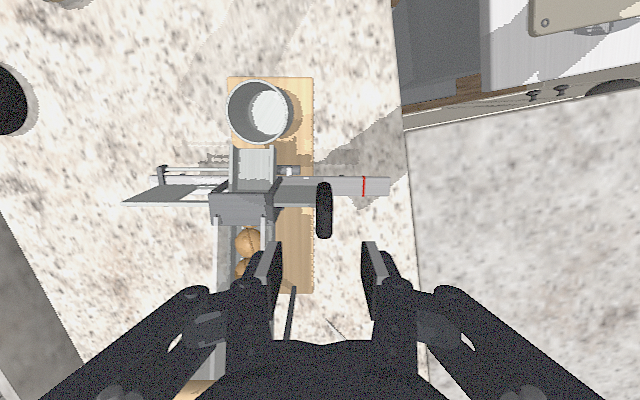

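The jaws are centred at column 322 and the grip top sits at (323,213). The red line is at (363,186) and the beaker is still standing on the rest.

```bash
python3 - <<'E'
from h import *
from plant import bot, calibration
c=calibration("wrist");s=bot.state();im=cv2.imread("pics/w4.png")
print([int(im[r,325].mean()) for r in range(174,245,3)])
for p in((325,190),(325,213),(325,237)): print(onz(c,*p,212))
print("red",onz(c,363.5,186,110))
E
```

```text
[169, 174, 193, 0, 59, 65, 44, 24, 38, 35, 68, 55, 0, 86, 82, 72, 63, 65, 56, 71, 78, 30, 238, 240]
[392.3 199.5 212. ]
[395.7 217.6 212. ]
[399.4 237.6 212. ]
red [353.  230.1 110. ]
```

>>> {"op": "apply_moves", "data": {"steps": "-0.001 0.002 0.01 0;-0.001 0.002 0.03 0;-0.001 0.002 0.055 0;-0.001 0.002 0.08 0;-0.001 0.002 0.098 0;-0.001 0.002 0.105 0;-0.001 0.002 0.107 0;-0.001 0.002 0.107 0;-0.001 0.002 0.107 0"}}

```text
t: 13.15
tool_pos: [396.8, 219.8, 193.4]
orientation: [-179.9, 0.1, -100.6]
contact_force: [-10.5, -4.9, 42.9]
gripper_width: 42.8
```

>>> {"op": "apply_moves", "data": {"steps": "0 0 0 0;0 0 0 0;0 0 0 0;0 0 0 0;0 0 0 0;0 0 0 0;0 0 0 0", "jaw": 0, "squeeze": 40}}

```text
t: 14.02
tool_pos: [402.6, 218.9, 195.0]
orientation: [-179.3, 0.3, -100.8]
contact_force: [-0.1, -10.0, 46.6]
gripper_width: 24.4
```

Something pushed up on the tool with about 43 N, so I open and back off before going on.

>>> {"op": "apply_moves", "data": {"steps": "0 0 0 0;0 0 0 0;0 0 0 0;0 0 -0.01 0;0 0 -0.02 0;0 0 -0.02 0;0 0 -0.02 0", "jaw": 0.5}}

```text
t: 14.9
tool_pos: [396.8, 219.9, 209.4]
orientation: [180.0, -0.0, -100.6]
contact_force: [0.0, -0.1, -0.3]
gripper_width: 42.6
```

```bash
python3 - <<'E'
from h import *
from plant import bot, read_camera, calibration
s=bot.state();print(s['t'],s['tool_pos'],s['orientation'],s['gripper_width'],s['contact_force'])
im=read_camera("wrist")[:,:,::-1]
g=lambda im:np.clip(255*(im/255.)**.5,0,255).astype(np.uint8)
A=cv2.resize(g(im[130:400,140:500]),(720,540))
cv2.imwrite("pics/w5.png",A)
sc=read_camera("side")[:,:,::-1];cv2.imwrite("pics/side5.png",sc)
sc=read_camera("scene")[:,:,::-1];cv2.imwrite("pics/scene5.png",sc)
E
```

```text
14.9 [396.78888159 219.91018243 209.36591481] [ 1.79965188e+02 -2.81607641e-02 -1.00581585e+02] 42.58528224300289 [ 0.01493011 -0.06432965 -0.31862942]
```

View pics/w5.png

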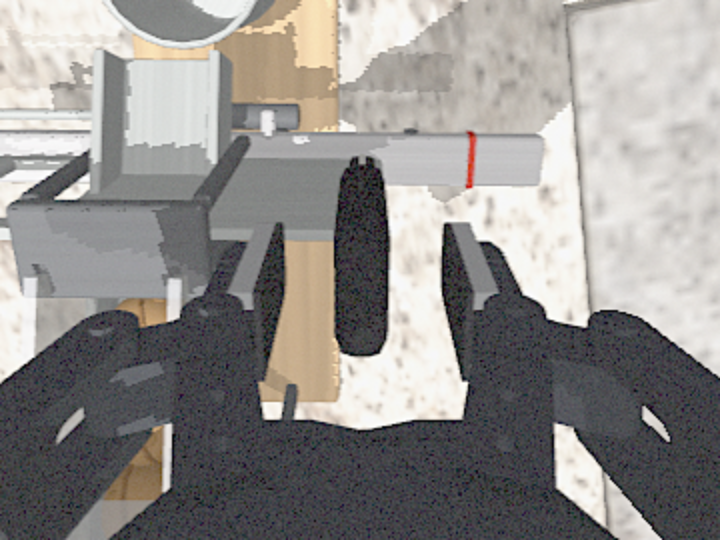

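The finger tips probably came down on the shutter plate or its frame between bin and grip. The tool came free, and the grip is still shut and centred between the pads at (360,260) in the crop. I'll grip about 10 mm higher, at TCP z of about 204.

>>> {"op": "apply_moves", "data": {"steps": "0 0 0.003 0;0 0 0.005 0;0 0 0.005 0;0 0 0.005 0"}}

```text
t: 15.55
tool_pos: [396.9, 220.0, 204.8]
orientation: [180.0, -0.0, -100.6]
contact_force: [-0.4, -0.2, -0.1]
gripper_width: 43.1
```

>>> {"op": "apply_moves", "data": {"steps": "0 0 0 0;0 0 0 0;0 0 0 0;0 0 0 0;0 0 0 0;0 0 0 0;0 0 0 0", "jaw": 0, "squeeze": 40}}

```text
t: 16.42
tool_pos: [397.2, 220.0, 205.0]
orientation: [-180.0, 0.0, -100.6]
contact_force: [0.6, -0.1, 4.0]
gripper_width: 13.5
```

>>> {"op": "apply_moves", "data": {"steps": "0 0.004 0 0;0 0.01 0 0;0 0.018 0 0;0 0.026 0 0;0 0.034 0 0;0 0.04 0 0;0 0.044 0 0;0 0.046 0 0;0 0.046 0 0;0 0.046 0 0;0 0.046 0 0;0 0.046 0 0"}}

```text
t: 17.92
tool_pos: [351.9, 228.9, 205.0]
orientation: [-180.0, 0.0, -100.6]
contact_force: [5.7, -0.6, 2.9]
gripper_width: 13.1
```

```bash
python3 - <<'E'
from h import *
from plant import bot, read_camera, calibration
s=bot.state();p=s['tool_pos'];print(s['t'],p,s['orientation'],s['gripper_width'],s['contact_force'],np.hypot(p[0]-397.2,p[1]-220))
w=read_camera("wrist")[:,:,::-1];sc=read_camera("scene")[:,:,::-1]
g=lambda im:np.clip(255*(im/255.)**.6,0,255).astype(np.uint8)
A=cv2.resize(g(w[60:360,140:440]),(480,480),interpolation=cv2.INTER_CUBIC)
B=cv2.resize(g(sc[130:225,265:328]),(320,480),interpolation=cv2.INTER_CUBIC)
cv2.imwrite("pics/fin.png",np.hstack([A,B]))
E
```

```text
17.925 [351.90669479 228.86546588 204.96092848] [-1.79954144e+02  4.98744433e-02 -1.00566194e+02] 13.08842438160511 [ 5.66038433 -0.62242515  2.8988934 ] 46.152789539763845
```

View pics/fin.png

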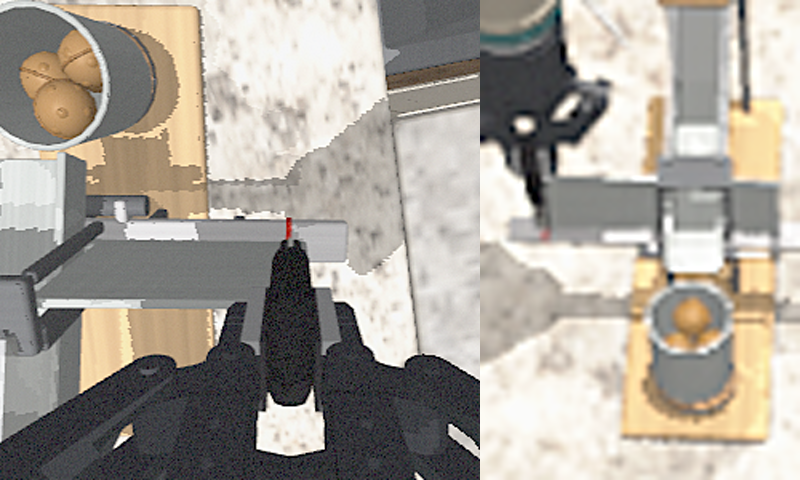

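The grip is at the red line. The trough is empty, the walnuts are in the beaker, and the beaker stands centred. I let it settle for a second and hand it in.

>>> {"op": "apply_moves", "data": {"steps": "0 0 0 0;0 0 0 0;0 0 0 0;0 0 0 0;0 0 0 0;0 0 0 0;0 0 0 0;0 0 0 0"}}

```text
t: 19.02
tool_pos: [351.9, 228.9, 205.0]
orientation: [-180.0, 0.1, -100.6]
contact_force: [4.7, -0.3, 3.0]
gripper_width: 13.3
```

```bash
python3 - <<'E'
from plant import bot
s=bot.state();print(s['t'],s['tool_pos'],s['gripper_width'],s['contact_force']);print(bot.close_job())
E
```

```text
19.025 [351.915918   228.91829838 204.95538631] 13.338773300811361 [ 4.72631775 -0.32384405  2.96488235]
the job is handed in; nothing more can be done
None
```

I stood the beaker on the rest and let go, then pulled the shutter out by its grip and handed the job in at 19.0 s, still holding it. No verdict came back, so success rests on my own checks.

**Last checks**
- **Shutter:** the tool moved about 46 mm along the pull. The grip stands at the red line, and the fingers hold it at 13.3 mm opening. The measured force was about 4.7 N, close to the expected spring force of 5.5 N at the line.
- **Beaker:** it stands upright and looked centred on the rest in the last picture. When I released it, its rim lay on the predicted circle.
- **Walnuts:** the trough is empty. I can see three walnuts in the beaker; I take the fourth to be underneath them, as I saw none spilled.

**What went wrong on the way**
- My first try at the grip went too low. The fingers pressed on something by the shutter, probably the plate or frame, with 43 to 47 N measured at the wrist.
- I backed off and gripped about 10 mm higher, which worked. I took the contact to be with the fingers rather than the gripper's body, which has the 40 N limit, but I could not confirm that.
- I did not measure the bystanders again at the end; no move went near them.

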